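# Rock test of an ink cake on the checking plate

## Task

Check the oblong ink cake on the steel plate for rocking: with the closed fingertips press its raised corner down until that corner touches the plate, let go, then press the diagonally opposite corner, which has come up, back down and let go. Leave the cake lying tipped back onto that second corner, in its place on the plate, and leave the round cake alone.

Things in the scene. Friction and masses are not known exactly. Their poses are not given: they have to be found in the camera images.
- cake: Oblong black ink cake, slab 110 x 80 x 24 mm (x, y, z), 0.2 to 0.4 kg, any yaw. Rounded drips 6 mm high under two opposite corners, at (+50,-35) and (-50,+35) mm, let it rock about that diagonal, 5 degrees either way; a light push (under 1 N) tips it and it stays as last tipped. Origin: middle of the underside, level with the drips' feet; the top face is 30 mm up its z axis.
- cake_p (a point): Pressing point on the top face at the corner that is raised at the start: (+43,+28) mm from the cake's middle, 12 mm in from both edges. It stands about 59 mm above the table when raised and 51 mm when its corner touches the plate.
- cake_q (a point): Pressing point on the top face at the diagonally opposite corner, (-43,-28) mm from the middle; it touches the plate at the start (about 51 mm above the table) and rises to about 59 mm when corner p is pressed down.
- round_cake: Round black ink cake, 80 mm across and 22 mm thick, flat and steady, a bystander on the same plate. Origin: centre of its underside. The plate under both cakes is fixed, ground steel on a wooden frame, 240 x 400 mm, its top 25 mm above the table.
Things that resemble listed ones, but are neither listed nor needed, are in the scene too. What is shaped like the cake but blue, purple or yellow is not meant.

How it is judged (in metres and radians):
On the way, in this order (a step that is already met when the one before it is completed fails the run):
1. the raised corner p is pressed down onto the plate by the fingers (height (world z) of cake_p below 0.053 m and height (world z) of cake_q above 0.0555 m and contact force between cake and the fingers above 0.5 N), for 0.1 s.
2. the opposite corner q is then pressed down onto the plate by the fingers (height (world z) of cake_q below 0.053 m and height (world z) of cake_p above 0.0555 m and contact force between cake and the fingers above 0.5 N), for 0.1 s.
At the end, for the whole second after the job is handed in: the oblong cake rests still, tipped onto corner q (point q under 53 mm, point p over 55.5 mm above the table), within 20 mm of where it started (height (world z) of cake_q below 0.053 m and height (world z) of cake_p above 0.0555 m and distance of cake from where it was at the start of the episode below 0.02 m and linear speed of cake below 0.01 m/s and angular speed of cake below 0.1 rad/s); the robot touches nothing.
It fails at once if the round cake is shifted by more than 15 mm (distance of round_cake from where it was at the start of the episode above 0.015 m).
It also fails if it takes over 32 s, if anything falls off the work surface, if the arm or the gripper's body presses on something with over 40 N, if the wrist force passes 120 N, or if a joint passes its speed limit or range.

## Robot

A 6-joint arm with a two-finger parallel gripper is mounted at the origin on the work surface. World frame = base frame: x ahead of the robot, y to its left, z up, the work surface at z = 0. Lengths are in mm, angles in rad, forces in N, time in s.
With the tool pointing down it reaches from about 350 to 925 mm from the base axis. Payload 6.4 kg.
Tool frame: the origin (TCP) lies at the very end of the fingers, on their centre line; the grasp point (between the pads) lies 19 mm behind it; z points along the fingers, y is the direction in which the jaws open and shut (so a half turn about z gives the same grasp; the last joint's range is limited). The gripper opens to 85 mm and grips with 20 to 120 N. Pads are 22 mm wide; open, the fingers measure 114 mm over their backs; the gripper's body (76 mm by 85 mm) begins 54 mm behind the grasp point. The pads swing forward as they close: fully open they stand 13 mm farther back than shut.
Start: joints at [-1.398, 0.245, 1.558, -0, 1.339, -0.174], TCP at [220.934, -611.312, 231.29] pointing down, gripper open.
Joint ranges: [-3.13, 3.13], [-1.02, 2.26], [0.13, 2.54], [-0.95, 4.09], [0.21, 2.88], [-2.74, 2.74]. Speed limits (rad/s): [2.57, 2.57, 3.14, 3.14, 3.14, 3.14].

## Interface

Orientations are given as a unit quaternion [x, y, z, w].
In Python, from bench import robot, vision gives the robot as it stands.
- The arm moves only by the tool drive_tool, never from a script. Its argument "increments" is text: rows parted by semicolons, each of 7 numbers parted by spaces: the turn, a rotation vector about the tool's x, y, z in degrees, then the shift along the tool's x, y, z in units of 25 mm (1.0 is 25 mm), then the finger opening in mm, from 0 to 85.4. A call has exactly 5 rows; each row shifts and turns the commanded pose from where the row before left it, along the tool's axes as they then stand; what a row does not reach is not made up. A row lasts 1/8 s, in which the tool goes at most 62.5 mm and 10.7 degrees, less where a joint would pass 70% of its speed; a pose out of reach is approached as far as the arm can. A call is refused whole if a number of a shift passes 1 or a number of a turn 10.7, either way. A call with a gripper value outside its range is refused whole. The fingers move at their own pace and stop on an object; "grip_force" is the grip in N (left out, the last holds). Time passes only in rows, so rows that do not move let the fingers close, or fill a call up. It gives the time, the measured TCP pose, the force and the opening at its end, in the units of the state.
- robot.sense(): the state, without advancing time (a new reading comes with each control period).
- vision.snapshot(name): name is "side" or "top"; returns the picture (480x640x3 uint8, blue, green, red); there is no depth.
- vision.camera_info(name): a dict with "intrinsics" (3x3 intrinsics, pixels), "rvec" (rotation vector, rad) and "tvec" (3), from world to camera coordinates, as OpenCV has them. Camera axes: x right, y down, z forward; pixel columns grow to the right and rows downward; lengths in mm; the calibration is good to about 2 mm. A picture is of the moment at which its call begins. camera_info takes no time and is no camera call.
- robot.hand_in(): hands the job in, once; it reports no verdict.
The state is a dict: "t": time; "joints": joint angles; "dq": joint speeds; "effort": joint torques, N m; "eef_pos": TCP position; "ee_rot": TCP orientation; "contact_force": force on the tool from outside, world axes, zero at the start; "wrist_torque": the same for the moment, N m; "finger_gap": opening from 0.0 (shut) to 1.0 (fully open).
Only numpy, scipy, OpenCV 4.12 (cv2) and the standard library are available. Lean on these libraries where they do the work, as an engineer would, in place of code of your own. Each camera call takes 0.05 s, during which the arm holds its last target.

## Working session

There is one attempt and no reset: what is moved stays moved. The work goes in short steps, Python scripts to look and compute and a tool call to move; the robot and the scene stay as the last step left them, time stands still between calls to the robot, and variables do not carry over. Pictures are saved under pics/ and viewed, and the job is handed in when it is done.

Besides the shell and the picture viewer there is one more tool, called in YAML: its name, and indented under it one key for each argument. drive_tool: Moves the arm, as the interface text tells. Its arguments: {"type":"object","properties":{"increments":{"type":"string"},"grip_force":{"type":"number"}},"required":["increments"]}

```bash
mkdir -p pics; python3 - <<'E'
from bench import robot, vision
import cv2
for n in("top","side"):
    cv2.imwrite(f"pics/{n}0.png",vision.snapshot(n)); c=vision.camera_info(n); print(n,c)
print(robot.sense())
E
```

```text
top {'intrinsics': array([[478.95584983,   0.        , 323.0640891 ],
       [  0.        , 478.95584983, 234.36535042],
       [  0.        ,   0.        ,   1.        ]]), 'rvec': array([ 2.19455064, -2.16327912,  0.01514504]), 'tvec': array([ 94.22967837, 529.22198208, 910.95446725])}
side {'intrinsics': array([[520.18205025,   0.        , 307.29788866],
       [  0.        , 520.18205025, 242.53743109],
       [  0.        ,   0.        ,   1.        ]]), 'rvec': array([ 0.68603575, -2.4149623 ,  1.39782779]), 'tvec': array([459.84274373, 156.83347746, 999.20739024])}
{'t': 0.1, 'joints': array([-1.39809729e+00,  2.45777304e-01,  1.55885446e+00, -2.01041283e-05,
        1.33868196e+00, -1.74113420e-01]), 'dq': array([-5.96368141e-05, -8.85437609e-04, -2.46351316e-03,  2.95348589e-04,
        1.10136900e-03, -1.90089227e-04]), 'effort': array([ 1.85562117e-04, -4.30662346e+01, -3.27132547e+01, -1.04390704e-04,
        2.80492706e-03,  1.19923450e-05]), 'eef_pos': array([ 220.84478354, -610.82084224,  230.28959336]), 'ee_rot': array([ 9.85002011e-01,  1.72540712e-01, -9.17193279e-06, -8.60540473e-04]), 'contact_force': array([-0.34196549, -0.56633821, -0.68189571]), 'wrist_torque': array([-0.02902173, -0.00017234, -0.00413839]), 'finger_gap': 1.0019749570031962}
```

View pics/top0.png

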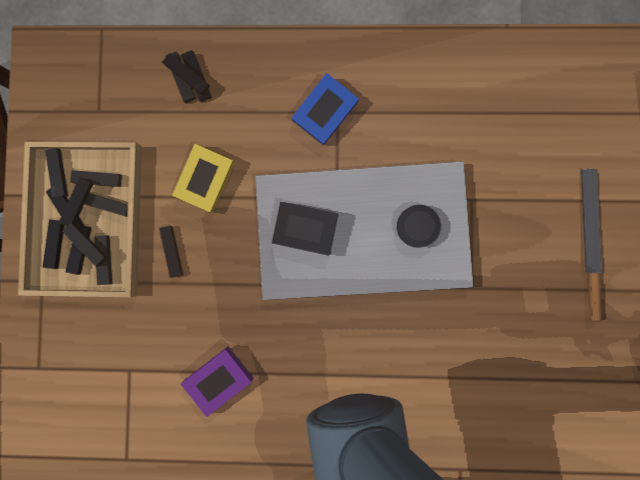

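View pics/side0.png

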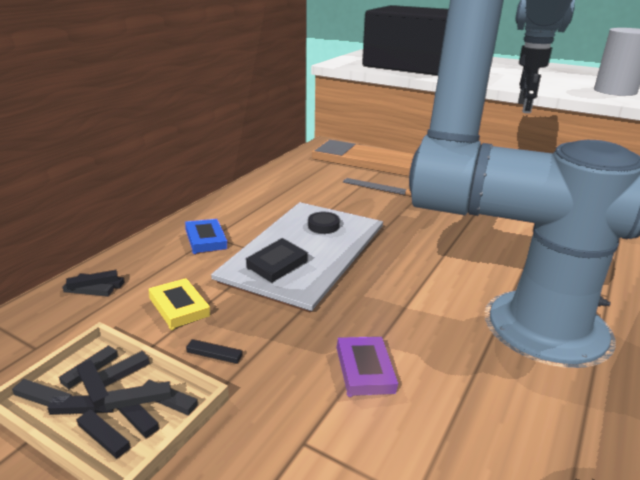

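The top view shows the oblong cake at about (305,228) on the plate and the round cake at (419,226). In the side view they are at (277,260) and (324,222). I'll zoom in on the oblong cake to see which corner is raised.

```bash
python3 - <<'E'
import cv2,numpy as np
t=cv2.imread("pics/top0.png");s=cv2.imread("pics/side0.png")
a=cv2.resize(t[190:270,260:360],None,fx=4,fy=6,interpolation=cv2.INTER_CUBIC);a=cv2.resize(t[190:270,260:360],(400,320),interpolation=cv2.INTER_CUBIC)
b=cv2.resize(s[230:290,235:320],None,fx=4.7,fy=4.7,interpolation=cv2.INTER_CUBIC)[:320,:400]
b=cv2.copyMakeBorder(b,0,320-b.shape[0],0,400-b.shape[1],cv2.BORDER_CONSTANT)
o=np.hstack([a,b]); o=(255*(o/255.)**0.5).astype(np.uint8)
cv2.imwrite("pics/zoom0.png",o)
E
```

```text
(no output)
```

View pics/zoom0.png

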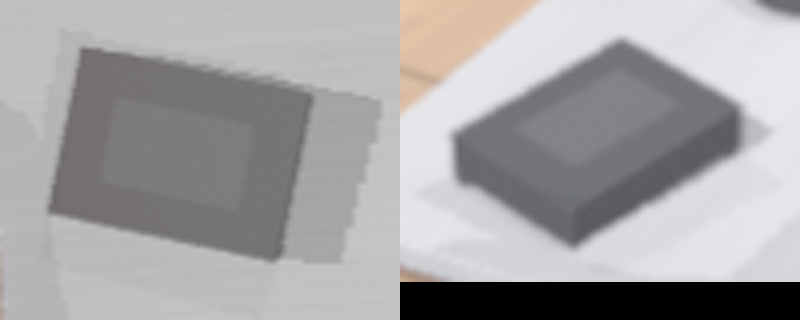

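```bash
cat > h.py <<'E'
import cv2,numpy as np
from bench import robot, vision
def cam(n):
    c=vision.camera_info(n);K=c["intrinsics"];R=cv2.Rodrigues(c["rvec"])[0];t=c["tvec"].reshape(3)
    return K,R,t
def ray(n,uv,z):
    K,R,t=cam(n);d=R.T@np.linalg.solve(K,[uv[0],uv[1],1.]);o=-R.T@t
    return o+d*(z-o[2])/d[2]
def proj(n,P):
    K,R,t=cam(n);q=K@(R@np.asarray(P,float)+t);return q[:2]/q[2]
def tri(ut,us):
    P=[np.c_[cam(n)[1],cam(n)[2]] for n in("top","side")]
    P=[cam(n)[0]@p for n,p in zip(("top","side"),P)]
    X=cv2.triangulatePoints(P[0],P[1],np.array(ut,float).reshape(2,1),np.array(us,float).reshape(2,1))
    return (X[:3]/X[3]).ravel()
E
python3 - <<'E'
from h import *
np.set_printoptions(precision=1,suppress=True)
for n in("top","side"):
    K,R,t=cam(n);print(n,"centre",-R.T@t)
im=cv2.imread("pics/top0.png");g=cv2.cvtColor(im,cv2.COLOR_BGR2GRAY)
roi=g[190:270,260:360]; print(roi[40,::4],roi[::4,45])
m=((g<75)*255).astype(np.uint8);m[:190]=0;m[270:]=0;m[:,:262]=0;m[:,460:]=0
cs,_=cv2.findContours(m,cv2.RETR_EXTERNAL,cv2.CHAIN_APPROX_NONE)
for c in cs:
    if cv2.contourArea(c)<200: continue
    r=cv2.minAreaRect(c);b=cv2.boxPoints(r);print(cv2.contourArea(c),r)
    for p in b: print(p,ray("top",p,55))
# sub corner matching
S={'left':(55,135),'front':(175,212),'right':(340,107),'back':(222,38)}
T=[(80,47),(313,95),(278,262),(50,213)]
T=[(260+x/4-.4,190+y/4-.4) for x,y in T]
for k,(x,y) in S.items():
    us=(235+x/4.7-.4,230+y/4.7-.4); g0=ray("side",us,54)
    j=np.argmin([np.linalg.norm(ray("top",u,54)[:2]-g0[:2]) for u in T])
    X=tri(T[j],us);print(k,us,j,X,"reproj err",proj("top",X)-T[j],proj("side",X)-us)
E
```

```text
top centre [482.4  68.6 938.8]
side centre [-16.9 913.4 632.4]
[132 130 129 128  51  51  51  61  61  61  62  61  61  61  62  62  53  54
  56 106 107 106 106 130 147] [146 148 145 145  71  52  53  61  61  61  61  60  60  52  53  80 138 137
 140 148]
1405.0 ((418.5, 225.5), (41.0, 43.0), 90.0)
[397. 205.] [581.9 -35.2  55. ]
[440. 205.] [ 582.8 -113.9   55. ]
[440. 246.] [ 507.4 -114.2   55. ]
[397. 246.] [506.3 -35.8  55. ]
2433.5 ((304.8614807128906, 227.91961669921875), (59.39720153808594, 42.98615264892578), 11.689369201660156)
[271.4 242.9] [508.6 195.9  55. ]
[280.1 200.9] [587.2 181.3  55. ]
[338.3 212.9] [566.   72.8  55. ]
[329.6 255. ] [487.9  87.8  55. ]
left (246.30212765957447, 258.3234042553192) 0 [583.8 180.8  52.4] reproj err [0.9 1.5] [-1.3 -0.2]
front (271.8340425531915, 274.7063829787234) 3 [507.3 194.9  45.4] reproj err [0.6 1. ] [-0.9 -0.1]
right (306.9404255319149, 252.3659574468085) 2 [487.2  88.4  50.5] reproj err [0.2 0.3] [-0.3 -0. ]
back (281.8340425531915, 237.68510638297872) 1 [563.8  72.9  56.7] reproj err [0.4 0.6] [-0.5 -0. ]
```

Triangulating the corners gives p's corner at about (564,73), high, and q's corner at about (507,195), low. p being at (+,+) fits the cake's handedness, with +x ≈ (-.19,-.98). The target points are p ≈ (555,86) and q ≈ (516,181). Next I move over with the fingers closed.

drive_tool:
  increments: "0 0 0 1 -1 0 0;0 0 0 1 -1 0 0;0 0 0 1 -1 0 0;0 0 0 1 -1 0 0;0 0 0 1 -1 0 0"
  grip_force: 40

```text
t: 0.72
eef_pos: [296.3, -449.9, 230.8]
ee_rot: [0.985, 0.172, -0.0, -0.0]
contact_force: [0.4, 0.5, -0.4]
finger_gap: 0.003
```

drive_tool:
  increments: "0 0 0 1 -1 0 0;0 0 0 1 -1 0 0;0 0 0 1 -1 0 0;0 0 0 1 -1 0 0;0 0 0 1 -1 0 0"

```text
t: 1.35
eef_pos: [371.3, -289.9, 230.9]
ee_rot: [0.985, 0.172, -0.0, -0.0]
contact_force: [0.2, 0.2, 0.3]
finger_gap: -0.001
```

drive_tool:
  increments: "0 0 0 1 -1 0 0;0 0 0 1 -1 0 0;0 0 0 1 -1 0 0;0 0 0 1 -1 0 0;0 0 0 1 -1 0 0"

```text
t: 1.98
eef_pos: [446.3, -129.9, 230.9]
ee_rot: [0.985, 0.173, -0.0, -0.0]
contact_force: [-0.6, -0.6, 0.1]
finger_gap: 0.002
```

drive_tool:
  increments: "0 0 0 1 -1 0 0;0 0 0 1 -1 0 0;0 0 0 1 -1 0 0;0 0 0 1 -1 0 0;0 0 0 0 0 0 0"

```text
t: 2.6
eef_pos: [506.3, -1.5, 230.8]
ee_rot: [0.985, 0.174, -0.0, -0.0]
contact_force: [0.4, 0.0, -0.8]
finger_gap: -0.001
```

drive_tool:
  increments: "0 0 0 0.76 -0.66 1 0;0 0 0 0.76 -0.66 1 0;0 0 0 0.76 -0.66 1 0;0 0 0 0.75 -0.67 1 0;0 0 0 0 0 1 0"

```text
t: 3.22
eef_pos: [555.1, 85.2, 105.3]
ee_rot: [0.985, 0.173, -0.0, 0.0]
contact_force: [-0.2, -0.3, -0.3]
finger_gap: -0.002
```

drive_tool:
  increments: "0 0 0 0 0 0.8 0;0 0 0 0 0 0.4 0;0 0 0 0 0 0 0;0 0 0 0 0 0 0;0 0 0 0 0 0 0"

```text
t: 3.85
eef_pos: [555.7, 84.8, 77.3]
ee_rot: [0.985, 0.172, 0.001, 0.0]
contact_force: [0.4, 0.7, 0.1]
finger_gap: -0.001
```

```bash
python3 - <<'E'
from h import *
t=vision.snapshot("top");s=vision.snapshot("side")
a=cv2.resize(t[150:290,240:380],(400,400),interpolation=cv2.INTER_CUBIC)
b=cv2.resize(s[200:300,220:320],(400,400),interpolation=cv2.INTER_CUBIC)
o=np.hstack([a,b]); cv2.imwrite("pics/pre1.png",(255*(o/255.)**0.6).astype(np.uint8))
print(robot.sense()["eef_pos"])
E
```

```text
[555.41793123  84.87010861  77.03203309]
```

View pics/pre1.png

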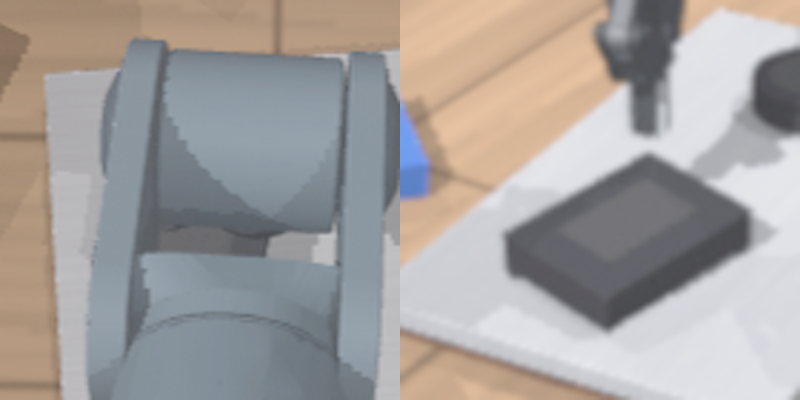

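Side view: the fingertips, at zoom (645,133), hang just above the far corner at (650,155). I'll check the touchdown point by projection.

```bash
python3 - <<'E'
from h import *
for P in([555.4,84.9,77],[555.4,84.9,59],[564,73,60]):
    u=proj("side",P);print((u-[220,200])*4+[400,0])
E
```

```text
[644.99196786 131.61673788]
[645.62481447 159.95267774]
[644.74626966 145.49914961]
```

drive_tool:
  increments: "0 0 0 0 -0.24 0.2 0;0 0 0 0 0 0.2 0;0 0 0 0 0 0.2 0;0 0 0 0 0 0.1 0;0 0 0 0 0 0 0"

```text
t: 4.58
eef_pos: [552.7, 90.5, 58.5]
ee_rot: [0.985, 0.172, -0.0, -0.0]
contact_force: [-0.8, 0.2, 0.6]
finger_gap: 0.0
```

drive_tool:
  increments: "0 0 0 0 0 0.06 0;0 0 0 0 0 0.06 0;0 0 0 0 0 0.06 0;0 0 0 0 0 0.06 0;0 0 0 0 0 0 0"

```text
t: 5.2
eef_pos: [552.7, 90.6, 52.6]
ee_rot: [0.985, 0.173, -0.0, -0.0]
contact_force: [0.1, -0.4, 0.0]
finger_gap: 0.0
```

drive_tool:
  increments: "0 0 0 0 0 0.04 0;0 0 0 0 0 0.04 0;0 0 0 0 0 0 0;0 0 0 0 0 0 0;0 0 0 0 0 0 0"

```text
t: 5.82
eef_pos: [553.2, 90.5, 51.3]
ee_rot: [0.985, 0.173, 0.0, 0.0]
contact_force: [-0.7, -0.1, 5.5]
finger_gap: 0.002
```

```bash
python3 - <<'E'
from h import *
s=vision.snapshot("side")
b=cv2.resize(s[200:300,220:320],(400,400),interpolation=cv2.INTER_CUBIC)
a=cv2.resize(cv2.imread("pics/side0.png")[200:300,220:320],(400,400),interpolation=cv2.INTER_CUBIC)
o=np.hstack([a,b]); cv2.imwrite("pics/press1.png",(255*(o/255.)**0.6).astype(np.uint8))
print(robot.sense()["eef_pos"],robot.sense()["contact_force"])
E
```

```text
[553.17008273  90.54290845  51.36322248] [-1.14847084  0.2231226   5.07188627]
```

View pics/press1.png

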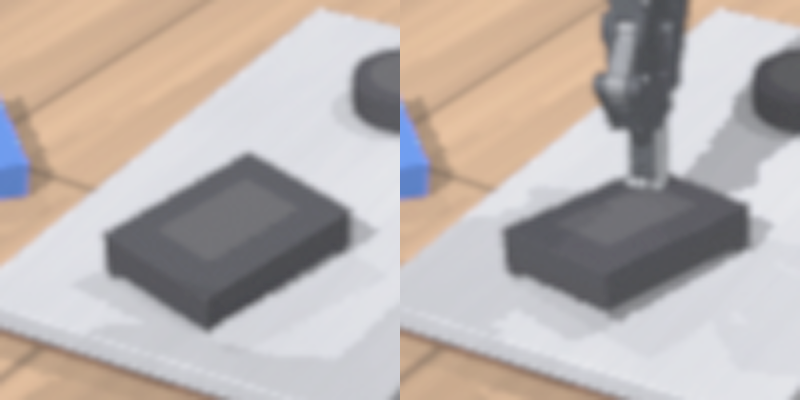

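The second picture (right) shows corner p down, with the near corner q risen from zoom row 328 to 310, at 5 N. The first press worked. Now I let go and move over q.

drive_tool:
  increments: "0 0 0 0 0 -0.2 0;0 0 0 0 0 -0.8 0;0 0 0 -0.05 -1 0 0;0 0 0 -0.05 -1 0 0;0 0 0 -0.03 -1 0 0"

```text
t: 6.5
eef_pos: [524.6, 160.7, 77.2]
ee_rot: [0.985, 0.172, 0.001, 0.0]
contact_force: [0.2, -0.7, -0.8]
finger_gap: 0.002
```

drive_tool:
  increments: "0 0 0 0 -0.75 0 0;0 0 0 0 0 0.2 0;0 0 0 0 0 0.2 0;0 0 0 0 0 0 0;0 0 0 0 0 0 0"

```text
t: 7.12
eef_pos: [518.2, 177.1, 65.7]
ee_rot: [0.985, 0.172, -0.0, 0.0]
contact_force: [0.1, -0.2, -0.4]
finger_gap: 0.004
```

```bash
python3 - <<'E'
from h import *
s=vision.snapshot("side")
b=cv2.resize(s[200:300,220:320],(600,600),interpolation=cv2.INTER_CUBIC)
cv2.imwrite("pics/pre2.png",(255*(b/255.)**0.6).astype(np.uint8))
e=robot.sense()["eef_pos"];print(e,(proj("side",[e[0],e[1],58])-[220,200])*6)
E
```

```text
[518.22515526 177.19789932  65.80843558] [307.90800495 383.57149435]
```

View pics/pre2.png

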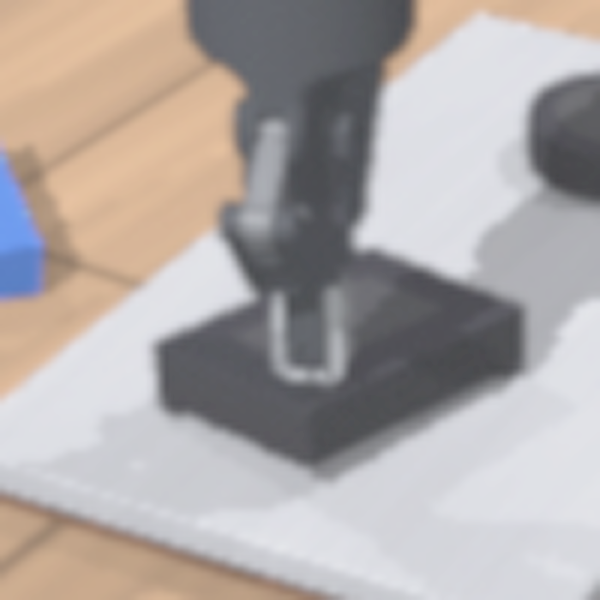

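The cake has stayed tipped onto p. The tips at (308,380) are over the raised near corner at (312,408), well inside its edges. Now I press q.

drive_tool:
  increments: "0 0 0 0 0 0.2 0;0 0 0 0 0 0.1 0;0 0 0 0 0 0.08 0;0 0 0 0 0 0.08 0;0 0 0 0 0 0.06 0"

```text
t: 7.8
eef_pos: [518.0, 177.7, 52.7]
ee_rot: [0.985, 0.173, 0.0, 0.0]
contact_force: [-0.3, -0.1, 0.1]
finger_gap: 0.004
```

drive_tool:
  increments: "0 0 0 0 0 0.05 0;0 0 0 0 0 0.04 0;0 0 0 0 0 0 0;0 0 0 0 0 0 0;0 0 0 0 0 0 0"

```text
t: 8.43
eef_pos: [518.1, 177.7, 51.2]
ee_rot: [0.985, 0.173, 0.0, 0.0]
contact_force: [-3.5, 0.4, 5.0]
finger_gap: -0.0
```

Contact is again 5 N at z = 51.2. I let go and check.

drive_tool:
  increments: "0 0 0 0 0 -0.1 0;0 0 0 0 0 -0.3 0;0 0 0 0 0 -1 0;0 0 0 0 0 -1 0;0 0 0 0 0 -1 0"

```text
t: 9.05
eef_pos: [518.0, 177.6, 136.6]
ee_rot: [0.985, 0.172, 0.0, 0.0]
contact_force: [0.4, -0.1, -0.1]
finger_gap: -0.003
```

drive_tool:
  increments: "0 0 0 -1 1 -1 0;0 0 0 -1 1 -1 0;0 0 0 -1 1 0 0;0 0 0 -1 1 0 0;0 0 0 -1 1 0 0"

```text
t: 9.68
eef_pos: [442.4, 16.6, 186.0]
ee_rot: [0.985, 0.173, 0.0, 0.0]
contact_force: [-0.0, 0.2, 0.8]
finger_gap: 0.001
```

drive_tool:
  increments: "0 0 0 -1 1 0 0;0 0 0 -1 1 0 0;0 0 0 -1 1 0 0;0 0 0 -1 1 0 0;0 0 0 0 0 0 0"

```text
t: 10.3
eef_pos: [382.4, -111.9, 186.0]
ee_rot: [0.985, 0.171, 0.0, 0.0]
contact_force: [-0.5, 0.6, -0.2]
finger_gap: 0.003
```

```bash
python3 - <<'E'
from h import *
s=vision.snapshot("side");t=vision.snapshot("top")
b=cv2.resize(s[200:300,220:320],(400,400),interpolation=cv2.INTER_CUBIC)
a=cv2.resize(t[150:290,240:380],(400,400),interpolation=cv2.INTER_CUBIC)
o=np.hstack([a,b]);cv2.imwrite("pics/end.png",(255*(o/255.)**0.6).astype(np.uint8))
S0=cv2.imread("pics/side0.png");print("side diff in cake area",np.abs(S0[230:285,240:315].astype(int)-s[230:285,240:315]).mean())
g=cv2.cvtColor(t,cv2.COLOR_BGR2GRAY);m=((g<75)*255).astype(np.uint8);m[:190]=0;m[270:]=0;m[:,:262]=0;m[:,460:]=0
for c in cv2.findContours(m,cv2.RETR_EXTERNAL,cv2.CHAIN_APPROX_NONE)[0]:
    if cv2.contourArea(c)>200: print(cv2.minAreaRect(c))
q=robot.sense();print(q["t"],q["eef_pos"],q["contact_force"])
E
```

```text
side diff in cake area 7.822707070707071
((418.5, 225.5), (41.0, 43.0), 90.0)
((304.9601135253906, 228.02622985839844), (59.63357925415039, 43.15498733520508), 11.689369201660156)
10.4 [ 382.90744987 -110.44326432  185.77607446] [-0.4319411   0.00983284  0.7414394 ]
```

View pics/end.png

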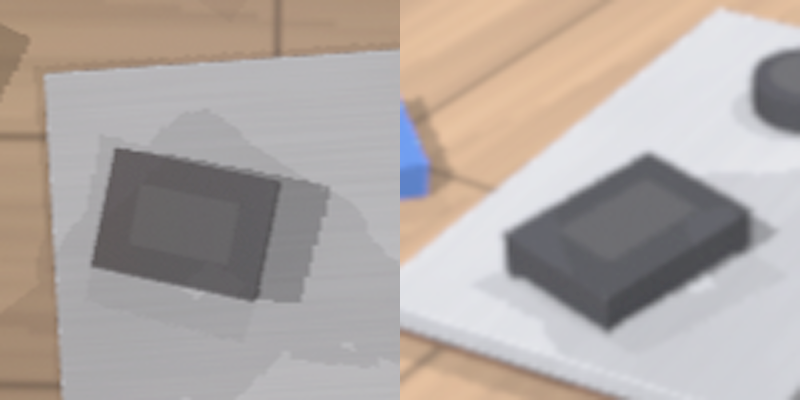

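The cake is back in its starting pose: near corner q at zoom (608,328), far corner p at (648,155), the same as at the start. The round cake's outline is identical to the first picture.

```bash
python3 -c "
from bench import robot
print(robot.hand_in())"
```

```text
the job is handed in; nothing more can be done
None
```

The rocking check is done and the job is handed in at about 10.4 s of the 32 s allowed; the hand-in gives no verdict.

- **First press:** I pressed corner p down with the closed fingertips to about 51.3 mm at about 5 N. The side picture showed corner q come up, and it stayed up after I let go.
- **Second press:** I pressed corner q down to about 51.2 mm at about 5 N, plus about 3.5 N sideways, then let go and moved the arm clear.
- **Last checks:** In the final pictures the cake lies tipped onto q. Its outline in the top view is within about 0.2 px (under 1 mm) of the start, and the round cake's outline is unchanged.
- **Limits of the checks:** Both presses were made about 6 mm inside the nominal points, to stay safely in from the edges. My first estimates of the corner heights were off by up to 5 mm, so I relied on the difference between p and q. The side-view pixel difference from the start was not zero (7.8 grey levels on average), most likely from the arm's changed shadow.

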